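# Move the ball tray out from under the microscope and hold it over the upward camera

### The arm

A 7-joint arm with a two-finger parallel gripper is mounted at the origin on the work surface. World frame = base frame: x ahead of the robot, y to its left, z up, the work surface at z = 0. Lengths are in m, angles in rad, forces in N, time in s.
With the tool pointing down it reaches from about 0.425 to 0.95 m from the base axis. Payload 16.7 kg.
Tool frame: the origin (TCP) lies at the very end of the fingers, on their centre line; the grasp point (between the pads) lies 19 mm behind it (ctrl.pinch_z is the distance from the TCP to the grasp point, in m); z points along the fingers, y is the line along which they close (so a half turn about z gives the same grasp; the last joint's range is limited). The gripper opens to 94 mm and grips with 3 to 60 N. Pads are 16 mm wide; open, the fingers measure 119 mm over their backs; the gripper's body (75 mm by 177 mm) begins 78 mm behind the grasp point.
Start: joints at [1.036, 0.426, 0.074, 1.606, -0.034, 1.111, -0.067], TCP at [0.254, -0.625, 0.205] pointing down, gripper open.
Joint ranges: [-2.85, 2.85], [-0.5, 2.14], [-1.23, 1.37], [0.21, 2.46], [-1.02, 4.16], [0.16, 2.05], [-2.73, 2.73]. Speed limits (rad/s): [1.89, 1.89, 2.39, 2.39, 3.01, 3.01, 3.01].

### API

Orientations are given as a rotation vector (axis times angle).
In Python, from cell import ctrl, fingers, solver, state, read_camera, workorder gives the robot as it stands. Calls block until the motion is done:
- ctrl.move_ptp(position, orientation): joint-space move of the TCP to a pose.
- ctrl.move_l(position, ori=None, v=0.15, stop_force=None): straight line of the TCP; ori=None keeps the orientation; v is the mean speed in m/s. With stop_force (N) it stops when the force on the tool has changed by that much, and returns True; else False.
- ctrl.movej(angles): joint-space move.
- fingers.gripper_to(opening, f_grip=None): finger opening in m; f_grip is the grip in N (None keeps the last); returns when the fingers have stopped.
- ctrl.hold(seconds).
- solver.solve_ik(position, orientation): joint angles nearest the present ones, or None.
- state(): the state.
- read_camera(name): name is "side" or "top"; returns a dict with "pixels" (480x640x3 uint8, red, green, blue), "z_map" (480x640 float32, m along the optical axis (not along the pixel's ray), 0 where there is no reading), "fx", "fy", "cx", "cy" (pixels), "D" ([k1, k2, p1, p2, k3] as OpenCV has them; the pictures are not rectified), "R" (3x3) and "t" (3): a world point X has camera coordinates R X + t. Camera axes: x right, y down, z forward; pixel columns grow to the right and rows downward; lengths in m; the calibration is good to about 2 mm. A picture is of the moment at which its call begins.
A pose or a line that the arm cannot do raises ctrl.IKError and nothing moves.
- workorder.finish_job(): hands the job in; it is judged then, once.
The state is a dict: "clock": time; "joints": joint angles; "dq": joint speeds; "effort": joint torques, N m; "tool_pos": TCP position; "tcp_rot": TCP orientation; "wrist_force": force on the tool from outside, world axes, zero at the start; "wrist_torque": the same for the moment, N m; "opening": finger opening in m; "gripper_force": force on a finger pad.
Only numpy, scipy, OpenCV 4.12 (cv2) and the standard library are available. Lean on these libraries where they do the work, as an engineer would, in place of code of your own. Each camera call takes 0.05 s, during which the arm holds its last target. There are 200 camera calls.

### The job

Push the carrier along its rail from under the microscope until it clicks into the next station, with the tray still lying in it. Then take the tray by its upright grip, lift it off without letting the steel ball out of its pocket, and finish holding it still and level, centred about 10 cm above the lens of the upward-looking camera: do not put it down or let go. Leave the carrier in its station and the other things on the bench alone.

Things in the scene. Friction and masses are not known exactly. Their poses are not given: they have to be found in the camera images.
- rail: fixed slide rail: dark steel base 110 x 420 x 16 mm with two rods, microscope on a column at its -y end. Origin on the bench under the rail axis; y runs along the rail, z up. The carrier slides to its +y, away from the column. The objective (68 mm across, lower end 172 mm above the bench) hangs over the first station, at y = -85 mm; the next station is at y = +65 mm.
- carrier (a joint): carrier position along the rail, m, growing to the rail's +y: 0 at the first station (under the microscope, the start), 0.15 at the next, stop at 0.185. At each station a spring plunger clicks in: it centres a carrier let go within about 3 mm, and takes about 3 to 7 N to push in or out; between them the slide drags with about 0.5 N and stays where left.
- carrier_post (a point): the carrier's upright steel post for pushing it, 14 x 14 mm square, sides parallel to the rail's x and y, from 48 to 98 mm above the bench; the point is on its axis, 83 mm above the bench. It stands on an arm on the -x side, 108 mm from the rail axis and 35 mm ahead (+y) of the carrier's middle, clear of the microscope.
- carrier_nest (a point): middle of the carrier's flat nest floor, 50 mm above the bench, on which the tray lies loose between lips 4 mm high. Carrier 136 x 96 mm, aluminium.
- station (a point): fixed point on the rail: where carrier_nest lies when the carrier is in the next station's detent.
- tray: loose aluminium tray 120 (x) x 80 (y) mm, floor 5 mm, outer rim 11 mm high, about 0.2 kg. Origin: centre of its underside; z up. In its middle an upright flat grip, 44 (x) x 12 (y) mm, from 5 to 60 mm above the underside, for fingers from above closing along y. A low round pocket at x = +40 mm, a dark weight at x = -42 mm. In the carrier its x lies along the rail's x within 1 degree.
- tray_grip (a point): point in the middle of the tray's upright grip, 45 mm above the underside, 15 mm below the grip's top.
- tray_pocket (a point): where the centre of the ball lies when it rests in the middle of the pocket: 40 mm along the tray's x from its centre, 16 mm above the underside. The pocket is a ring of 20 mm inner diameter and only 3 mm high: the ball rolls out when the tray tips by about 40 degrees, or sooner with jerks.
- ball_center (a point): centre of the loose steel ball, 22 mm diameter, 44 g, lying in the tray's pocket.
- upcam_lens (a point): centre of the lens of the camera that looks straight up, 55 mm above the bench: a black box 85 x 85 x 42 mm, fixed, with an aluminium ring 64 mm across on top.
- jar: small glass jar with steel lid, 48 mm across, 75 mm tall; bystander, leave alone. Origin: centre of its underside.
- tape: roll of green tape lying flat, 68 mm across, 20 mm high; bystander, leave alone. Origin: centre of its underside.
- driver: screwdriver with red handle, 150 mm long, lying flat; bystander, leave alone. Origin: middle of its length, on the bench.
- carton: cardboard box 90 x 70 x 50 mm; bystander, leave alone. Origin: centre of its underside.
- mouse: round black computer mouse, 60 mm across, 33 mm high; bystander, leave alone. Origin: centre of its underside.
- pot: small white plastic cup, 48 mm across, 30 mm high; bystander, leave alone. Origin: centre of its underside.
- board: green circuit board 90 x 60 mm, 14 mm high over its parts; bystander, leave alone. Origin: centre of its underside.
Not all that is in view belongs to the job. Leave any turquoise look-alike of the tray alone.

How it is judged:
On the way, in this order (a step that is already met when the one before it is completed fails the run):
1. the carrier clicked into the next station, the tray lying in it (value of joint carrier between 0.145 and 0.155 m and velocity of joint carrier between -0.01 and 0.01 m/s and distance between tray and carrier_nest below 0.008 m), for 0.3 s.
2. the tray lifted clear of the carrier, the ball in its pocket (z of tray in the frame of carrier_nest above 0.03 m and contact force between the fingers and tray above 1 N and distance between ball_center and tray_pocket below 0.008 m), for 0.1 s.
At the end, for the whole second after the job is handed in: The gripper holds the tray still (under 20 mm/s), its centre within 25 mm of the lens's axis and its underside 70 to 130 mm above the lens, within 0.1 rad of level, the ball in the pocket (within 8 mm of its middle), and the carrier within 5 mm of the next station (value of joint carrier between 0.145 and 0.155 m and horizontal distance between tray and upcam_lens below 0.025 m and z of tray in the frame of upcam_lens between 0.07 and 0.13 m and angle between tray's own z axis and vertical below 0.1 rad and linear speed of tray below 0.02 m/s and distance between ball_center and tray_pocket below 0.008 m and contact force between the fingers and tray above 1 N); the arm keeps its last pose, push and grip.
It fails at once if the ball leaves the tray's pocket (distance between ball_center and tray_pocket above 0.014 m).
It fails at once if a bystander is moved by more than 25 mm (distance of any of jar, tape, driver, carton, mouse, pot, board from where it was at the start of the episode above 0.025 m).
It also fails if it takes over 61 s, if anything falls off the work surface, if the arm or the gripper's body presses on something with over 40 N, if the wrist force passes 120 N, or if a joint passes its speed limit or range.

## Working session

There is one attempt and no reset: what is moved stays moved. The work goes in short steps, each a Python script; the robot and the scene stay as the last script left them, time stands still between calls to the robot, and variables do not carry over. Pictures are saved under pics/ and viewed, at most 10 in all, crops included, and the job is handed in when it is done.

```bash
ls; mkdir -p pics; python3 - <<'E'
from cell import read_camera,state
import cv2,numpy as np,pickle
s=state();print(s['clock'],s['tool_pos'],s['tcp_rot'])
for n in('top','side'):
    c=read_camera(n);pickle.dump(c,open(n+'.pkl','wb'))
    cv2.imwrite(f'pics/{n}0.png',c['pixels'][:,:,::-1]);print(n,c['fx'],c['cx'],c['cy'],c['D'],c['R'],c['t'],-np.array(c['R']).T@c['t'],(c['z_map']>0).mean())
E
```

```text
pics
0.0 [ 0.25379973 -0.62500625  0.20476356] [-3.08215890e+00 -6.01928196e-01  5.04176327e-04]
top 473.0425152886124 322.80461901471193 245.99844988833877 [-0.01590704  0.          0.          0.          0.        ] [[ 0.02288053 -0.99937724 -0.02686287]
 [-0.99570715 -0.02036953 -0.09029035]
 [ 0.08968694  0.02881344 -0.99555313]] [-0.00379789  0.50366232  1.19628308] [ 0.3942961  -0.02800518  1.23633719] 0.9960514322916667
side 530.4063131740011 321.71346062544455 235.239730447018 [-0.06736548  0.          0.          0.          0.        ] [[-0.72587695 -0.68745235 -0.02262563]
 [-0.4143518   0.4632942  -0.7833716 ]
 [ 0.54901297 -0.55925642 -0.6211417 ]] [0.37270153 0.28868207 0.9872273 ] [-0.15184921  0.67458301  0.84778599] 0.99587890625
```

View pics/top0.png

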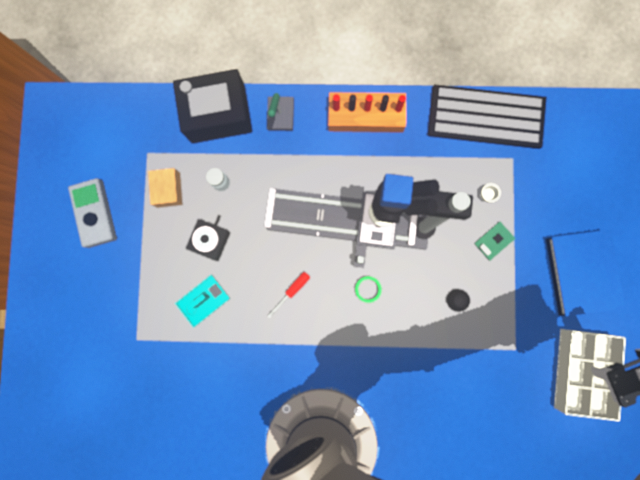

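View pics/side0.png

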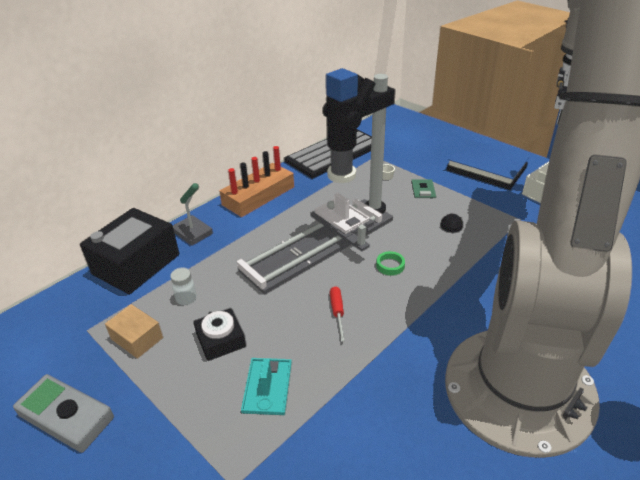

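Top view: the wanted tray is the aluminium one in the carrier at about (378,230). The only look-alike is the turquoise tray at (203,300), which I leave alone. The post is at (358,258), the camera ring at (206,239), and the rail's free end at (270,208). Rail +y points to image left. The side view agrees: tray (348,212), upcam (218,326), turquoise tray (267,385).

```bash
cat > h.py <<'E'
import numpy as np,cv2
def cloud(c):
    """world point per pixel from the depth map"""
    K=np.array([[c['fx'],0,c['cx']],[0,c['fy'],c['cy']],[0,0,1.]])
    v,u=np.mgrid[:480,:640]
    n=cv2.undistortPoints(np.stack([u,v],-1).reshape(-1,1,2).astype(float),K,np.array(c['D'],float)).reshape(480,640,2)
    z=c['z_map'][...,None].astype(float)
    P=np.concatenate([n*z,z],-1)
    return (P-np.array(c['t']))@np.array(c['R'])
E
python3 - <<'E'
import pickle,cv2,numpy as np
from h import cloud
c=pickle.load(open('top.pkl','rb'));P=cloud(c);Z=P[...,2];s=pickle.load(open('side.pkl','rb'));Q=cloud(s)
print('mat z',np.median(Z[300:330,250:300]),np.median(Q[290:310,300:320,2]))
def sel(P,lo,hi,box):
    x0,x1,y0,y1=box;m=(P[...,2]>lo)&(P[...,2]<hi);b=np.zeros_like(m);b[y0:y1,x0:x1]=1;return m&b
# rail base
for nm,lo,hi,box,PP in[('railbase',.008,.024,(255,345,180,245),P),('post',.085,.11,(345,372,240,275),P),('postS',.085,.11,(350,375,215,255),Q),('camring',.045,.065,(185,230,215,260),P),('camringS',.045,.065,(190,245,300,350),Q),('floor',.04,.06,(350,425,190,260),P),('grip',.09,.12,(355,400,215,250),P),('gripS',.09,.12,(325,365,185,225),Q)]:
    m=sel(PP,lo,hi,box);p=PP[m]
    if len(p)<4: print(nm,len(p));continue
    r=cv2.minAreaRect(p[:,:2].astype(np.float32)*1000)
    print(nm,len(p),'med',np.median(p,0).round(4),'min',p.min(0).round(4),'max',p.max(0).round(4),'rect mm',np.round(r[0],1),np.round(r[1],1),round(r[2],2))
a=cv2.resize(c['pixels'][175:275,255:435,::-1],None,fx=4.4,fy=4.4,interpolation=cv2.INTER_CUBIC)[:440]
a=cv2.resize(c['pixels'][175:275,305:435,::-1],(520,400),interpolation=cv2.INTER_CUBIC)
b=cv2.resize(s['pixels'][180:260,300:400,::-1],(500,400),interpolation=cv2.INTER_CUBIC)[:,:]
o=np.zeros((600,800,3),np.uint8);o[:300,:390]=cv2.resize(a,(390,300));o[:320,400:800]=cv2.resize(b,(400,320))
h=np.uint8(np.clip(Z[175:275,255:435]/.13,0,1)*255);o[330:600,:486]=cv2.applyColorMap(cv2.resize(h,(486,270),interpolation=cv2.INTER_NEAREST),cv2.COLORMAP_JET)
cv2.imwrite('pics/crop1.png',o)
E
```

```text
mat z 0.0010970604902959579 0.00031369919409501455
railbase 2333 med [0.5871 0.0483 0.0158] min [ 0.5258 -0.0472  0.0081] max [0.6775 0.1889 0.024 ] rect mm [597.1  67.4] [244.3 137.9] 83.16
post 38 med [ 0.4675 -0.0853  0.0975] min [ 0.4605 -0.0926  0.0875] max [ 0.4746 -0.078   0.1031] rect mm [468.3 -85.2] [13.9 14. ] 80.66
postS 52 med [ 0.4622 -0.0829  0.095 ] min [ 0.4567 -0.0942  0.0859] max [ 0.473  -0.0755  0.1003] rect mm [461.9 -82.9] [16.5 17.4] 39.96
camring 541 med [0.5124 0.3057 0.0544] min [0.4652 0.2595 0.045 ] max [0.5594 0.3555 0.0612] rect mm [512.7 306.2] [80.4 76.5] 71.52
camringS 706 med [0.5072 0.3081 0.0554] min [0.4658 0.2649 0.045 ] max [0.5575 0.3549 0.0601] rect mm [507.1 308.2] [77.6 77. ] 60.85
floor 1168 med [ 0.5384 -0.1066  0.0532] min [ 0.47   -0.2475  0.0401] max [ 0.6412 -0.0727  0.06  ] rect mm [ 546.8 -164.3] [166.5 172.7] 83.74
grip 1
gripS 145 med [ 0.5654 -0.1279  0.1048] min [ 0.5457 -0.1413  0.0904] max [ 0.5931 -0.1216  0.1147] rect mm [ 569.4 -131.3] [16.8 47.3] 84.24
```

View pics/crop1.png

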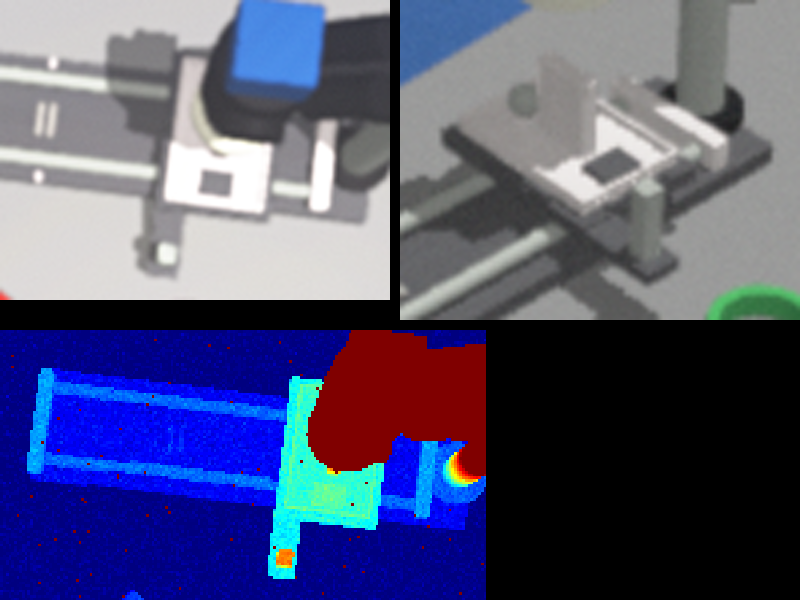

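Crop: the aluminium tray with its dark weight (216,183) and upright grip, and the ball on its +x side, lies in the carrier, so the choice is confirmed. Post top is at (165,252) in the crop and matches 14 mm square at z≈98 mm. Grip found from post geometry and from the side view agree to about 3 mm.

```bash
cat >> h.py <<'E'
from scipy.spatial.transform import Rotation as Ro
def ray(c,u,v,z):
    K=np.array([[c['fx'],0,c['cx']],[0,c['fy'],c['cy']],[0,0,1.]])
    n=cv2.undistortPoints(np.array([[[u,v]]],float),K,np.array(c['D'],float))[0,0]
    R=np.array(c['R']);o=-R.T@np.array(c['t']);d=R.T@np.array([n[0],n[1],1]);return o+d*(z-o[2])/d[2]
def ori(a,flip=False):
    """tool down, tool y along (sin a, cos a)"""
    y=np.array([np.sin(a),np.cos(a),0])*(-1 if flip else 1);z=np.array([0,0,-1.]);x=np.cross(y,z)
    return Ro.from_matrix(np.stack([x,y,z],1)).as_rotvec()
E
python3 - <<'E'
import pickle
from h import *
from cell import solver,state
c=pickle.load(open('top.pkl','rb'));P=cloud(c);s=pickle.load(open('side.pkl','rb'));Q=cloud(s)
# rail edges: per image column, first/last row with z>9mm in free part of rail
z=cv2.medianBlur(P[...,2].astype(np.float32),3);E=[[],[]]
for u in range(280,348):
    r=np.where(z[180:246,u]>.009)[0]+180
    for k,v in((0,r[0]),(1,r[-1])): E[k].append(ray(c,u,v,.016)[:2])
for e in E:
    vx,vy,x,y=cv2.fitLine(np.float32(e),cv2.DIST_HUBER,0,.001,.001).ravel();print('rail edge angle deg',np.degrees(np.arctan(vx/vy)),x-vx/vy*y)
# white ring
for n,cam,(x0,x1,y0,y1) in(('top',c,(185,230,215,260)),('side',s,(195,240,300,345))):
    g=cam['pixels'][y0:y1,x0:x1].min(2);m=np.uint8(g>150)
    k=max(cv2.findContours(m,0,1)[0],key=cv2.contourArea);k=cv2.convexHull(k);w=np.array([ray(cam,p[0]+x0,p[1]+y0,.055)[:2] for p in k[:,0]],np.float32)*1000
    print(n,'ring',cv2.minEnclosingCircle(w),cv2.fitEllipse(w))
for zl,zh in((.15,.3),(.3,.6)):
  for PP in(P,Q):
    m=(PP[...,2]>zl)&(PP[...,2]<zh)&(PP[...,0]>.4)&(PP[...,0]<.75)&(PP[...,1]>-.4)&(PP[...,1]<.25)
    print('tall',zl,np.percentile(PP[m],[1,99],axis=0).round(3))
print(state()['joints'])
for f in(0,1):
  for nm,p in(('post',[.468,-.085,.2]),('post',[.468,-.085,.064]),('post2',[.483,.065,.064]),('st',[.587,.02,.2]),('cam',[.511,.307,.2])):
    q=solver.solve_ik(p,ori(np.radians(6),f));print(f,nm,None if q is None else np.round(q,3))
E
```

```text
rail edge angle deg 6.036115 0.6367017
rail edge angle deg 5.590036 0.53100425
top ring ((513.2891845703125, 305.5752258300781), 34.11638259887695) ((513.3506469726562, 305.73907470703125), (66.94490814208984, 68.14922332763672), 152.48699951171875)
side ring ((534.014404296875, 296.8106994628906), 61.477413177490234) ((543.1051635742188, 281.6095886230469), (95.18321228027344, 152.04794311523438), 57.0032844543457)
tall 0.15 [[ 0.536 -0.256  0.154]
 [ 0.579 -0.098  0.297]]
tall 0.15 [[ 0.535 -0.258  0.154]
 [ 0.591 -0.098  0.299]]
tall 0.3 [[ 0.525 -0.277  0.321]
 [ 0.593 -0.099  0.427]]
tall 0.3 [[ 0.524 -0.271  0.302]
 [ 0.606 -0.098  0.425]]
[ 1.03548479  0.42666017  0.07385569  1.60651992 -0.03407455  1.11077447
 -0.06714298]
0 post [ 0.655  0.156 -0.662  2.012  0.113  1.009  1.405]
0 post [ 0.596  0.362 -0.642  2.137  0.321  0.737  1.21 ]
0 post2 [ 0.44   0.433 -0.841  2.104  0.455  0.792  0.783]
0 st [ 0.407  0.365 -0.689  1.779  0.259  1.09   1.096]
0 cam [ 0.157  0.509 -1.078  1.746  0.483  1.181  0.407]
1 post [ 0.304  0.119 -0.279  2.03   0.039  0.997 -1.67 ]
1 post [ 0.229  0.305 -0.213  2.157  0.1    0.688 -1.727]
1 post2 [ 0.146  0.35  -0.48   2.119  0.242  0.724 -2.168]
1 st [ 0.149  0.312 -0.358  1.794  0.124  1.057 -1.93 ]
1 cam [ 0.117  0.48  -1.011  1.748  0.441  1.162 -2.7  ]
```

```bash
cat >> h.py <<'E'
A=np.radians(5.8)
XH=np.array([np.cos(A),-np.sin(A),0]);YH=np.array([np.sin(A),np.cos(A),0])
def oriT(t,a=A):
    """tool leaning back to rail -x by t, closing along rail y"""
    return (Ro.from_rotvec(YH*-t)*Ro.from_rotvec(ori(a))).as_rotvec()
E
python3 - <<'E'
import pickle
from h import *
from cell import solver,state,ctrl
# microscope clearance to post, along rail x
for n in('top','side'):
    P=cloud(pickle.load(open(n+'.pkl','rb')));d=P-np.array([.468,-.085,0])
    for zl in(.15,.25,.35,.45):
        m=(P[...,2]>zl)&(P[...,2]<zl+.1)&(P[...,0]>.47)&(P[...,0]<.7)&(P[...,1]>-.35)&(P[...,1]<.05)
        if m.sum()>20: print(n,zl,'xmin rail from post',np.percentile((d@XH)[m],1).round(3),'ymax',np.percentile((d@YH)[m],99).round(3))
t=np.radians(15);o=oriT(t);print('tool z',Ro.from_rotvec(o).as_matrix()[:,2].round(3),'y',Ro.from_rotvec(o).as_matrix()[:,1].round(3))
post=np.array([.468,-.085,.083]);zt=Ro.from_rotvec(o).as_matrix()[:,2]
above=post+zt*(.019-.09)
rot=Ro.from_euler('z',-55,degrees=True)
ctrl.movej([1.036,.13,0.,2.02,0.,.99,1.45]);s=state();print(s['clock'],s['tool_pos'],s['joints'].round(3))
q=solver.solve_ik(rot.apply(above),(rot*Ro.from_rotvec(o)).as_rotvec());print(np.round(q,3))
E
```

```text
top 0.15 xmin rail from post 0.072 ymax -0.003
top 0.25 xmin rail from post 0.061 ymax -0.002
top 0.35 xmin rail from post 0.073 ymax -0.006
side 0.15 xmin rail from post 0.072 ymax -0.003
side 0.25 xmin rail from post 0.06 ymax -0.002
side 0.35 xmin rail from post 0.072 ymax -0.003
tool z [ 0.257 -0.026 -0.966] y [0.101 0.995 0.   ]
1.5083 [ 0.19230327 -0.4507554   0.19835029] [1.036 0.13  0.    2.019 0.    0.99  1.449]
[ 1.025 -0.009 -0.038  2.323  0.035  0.567  1.469]
```

```bash
python3 - <<'E'
from h import *
from cell import solver,state,ctrl,fingers
t=np.radians(15);o=oriT(t);zt=Ro.from_rotvec(o).as_matrix()[:,2]
post=np.array([.468,-.085,.083]);above=post+zt*(.019-.09);g=post+zt*.019
q=np.array([1.025,-.009,-.038,2.323,.035,.567,1.469])
ctrl.movej(q);fingers.gripper_to(.05,10)
q[0]-=np.radians(55);ctrl.movej(q);s=state();print(s['clock'],s['tool_pos'],above)
ctrl.move_l(above,o);print(np.round(solver.solve_ik(g,o),3),g)
e=g+.15*YH;print(solver.solve_ik(e,o))
hit=ctrl.move_l(g,o,v=.08,stop_force=6);s=state();print(hit,s['clock'],s['tool_pos'],s['wrist_force'].round(2))
E
python3 - <<'E'
from cell import read_camera
import cv2,numpy as np
a=cv2.resize(read_camera('top')['pixels'][190:290,310:410,::-1],(400,400),interpolation=2);b=cv2.resize(read_camera('side')['pixels'][180:260,310:390,::-1],(400,400),interpolation=2)
cv2.imwrite('pics/c2.png',np.hstack([a,b]))
E
```

```text
4.375 [ 0.44912759 -0.08415721  0.15154214] [ 0.44971792 -0.08314297  0.15158073]
[ 0.055  0.195 -0.027  2.357  0.073  0.329  1.433] [ 0.47289239 -0.08549695  0.06464741]
[-0.19297989  0.2201821  -0.16725986  2.32159558  0.39965633  0.39399606
  0.7636026 ]
False 5.9 [ 0.47303239 -0.08551419  0.06503257] [ 0.17 -0.38 -0.65]
```

View pics/c2.png

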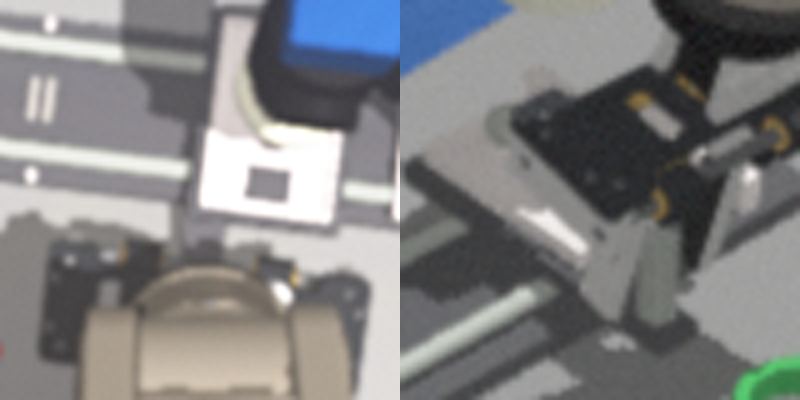

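The side view shows the post (658,265) between the two fingers, and the tray is undisturbed. Closing gently, checking for a 14 mm opening, then sliding.

```bash
python3 - <<'E'
from h import *
from cell import state,ctrl,fingers
o=oriT(np.radians(15))
fingers.gripper_to(.0,5);s=state();print(s['clock'],s['opening'],s['gripper_force'],s['wrist_force'].round(2))
if .010<s['opening']<.018:
    p=s['tool_pos']
    for d in(.02,.075,.135,.15):
        h=ctrl.move_l(p+d*YH,o,v=.05,stop_force=25);s=state();print(d,h,s['clock'],s['tool_pos'].round(4),s['wrist_force'].round(2),round(s['opening'],4))
        if h:break
E
```

```text
6.65 0.013971907842535573 4.999830164015293 [-0.22 -3.27  0.52]
0.02 False 7.1917 [ 0.475  -0.0657  0.0647] [ 1.02  0.82 -0.38] 0.0138
0.075 False 8.4417 [ 0.4807 -0.011   0.0647] [ 4.41  0.49 -5.37] 0.0137
0.135 False 9.7917 [0.4868 0.0486 0.0647] [ 6.58  1.12 -5.38] 0.0139
0.15 False 10.2417 [0.4884 0.0636 0.0648] [ 5.69 -1.66 -3.78] 0.0138
```

```bash
python3 - <<'E'
from h import *
from cell import state,ctrl,fingers,read_camera
o=oriT(np.radians(15));zt=Ro.from_rotvec(o).as_matrix()[:,2]
fingers.gripper_to(.04,5);s=state();print(s['clock'],s['wrist_force'].round(2))
ctrl.move_l(s['tool_pos']-.12*zt-.02*XH,o,v=.15);print(state()['clock'],state()['joints'].round(2))
import pickle
for n in('top','side'):pickle.dump(read_camera(n),open(n+'1.pkl','wb'))
c=pickle.load(open('top1.pkl','rb'));s=pickle.load(open('side1.pkl','rb'))
a=cv2.resize(c['pixels'][170:270,250:350,::-1],(400,400),interpolation=2);b=cv2.resize(s['pixels'][180:300,240:360,::-1],(400,400),interpolation=2)
cv2.imwrite('pics/c3.png',np.hstack([a,b]))
E
```

```text
10.8417 [ 0.11 -0.46 -0.06]
11.8333 [-0.39 -0.08 -0.02  2.31  0.2   0.69  0.92]
```

View pics/c3.png

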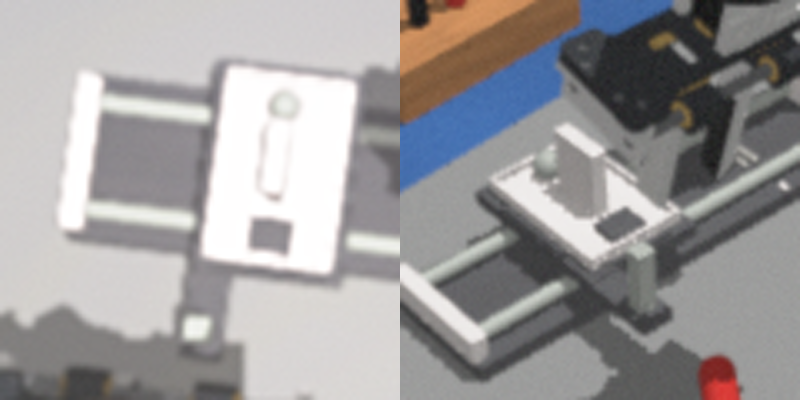

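The carrier has moved along with the tray, ball in the pocket at crop (285,105), grip at (275,160), post at (197,327). Now measuring the travel and the grip.

```bash
python3 - <<'E'
import pickle
from h import *
L=lambda n:pickle.load(open(n+'.pkl','rb'))
def sel(P,lo,hi,cx,cy,r=.05):
    m=(P[...,2]>lo)&(P[...,2]<hi)&(abs(P[...,0]-cx)<r)&(abs(P[...,1]-cy)<r);p=P[m];rc=cv2.minAreaRect(np.float32(p[:,:2]*1000));return len(p),p.mean(0).round(4),np.round(rc[0],1),np.round(rc[1],1),round(rc[2],1)
P0,P1,Q1=cloud(L('top')),cloud(L('top1')),cloud(L('side1'))
a=sel(P0,.088,.106,.468,-.085,.013);b=sel(P1,.088,.106,.483,.064,.013);print(a,b,'travel',(b[1]-a[1])@YH,'perp',(b[1]-a[1])@XH)
print('grip top',sel(P1,.1,.12,.587,.02,.035));print('grip side',sel(Q1,.1,.12,.587,.02,.035))
print('ball',sel(P1,.066,.082,.628,.015,.02))
# grip top from the dark/bright contour is saturated: predicted from post
print('pred', (b[1]+.108*XH-.035*YH).round(4),'axis x at y',.5838+np.tan(A)*b[1][1])
E
```

```text
(37, array([ 0.4681, -0.085 ,  0.0976]), array([468.3, -85.2]), array([13.9, 13.9]), 81.5) (36, array([0.4835, 0.0637, 0.0975]), array([483.7,  63.6]), array([12.8, 14.6]), 89.8) travel 0.1494950283794582 perp 0.00029409152485918705
grip top (95, array([0.5842, 0.0176, 0.1092]), array([585.1,  17.5]), array([12. , 43.9]), 83.6)
grip side (103, array([0.5827, 0.0194, 0.1074]), array([584.5,  17.7]), array([14.6, 49. ]), 82.3)
ball (57, array([0.6239, 0.0142, 0.0726]), array([624.6,  14.3]), array([20.2, 17.6]), 0.1)
pred [0.5874 0.018  0.0975] axis x at y 0.5902704100435638
```

Travel is 149.5 mm, so the carrier is in its station. The grip is at (0.586, 0.018), yaw about 6°, top 0.110: both views and the prediction from the post agree.

```bash
python3 - <<'E'
from h import *
from cell import state,ctrl,fingers,solver
o=ori(A);g=np.array([.586,.0178,.075])
up=g+[0,0,.115]
ctrl.move_l(state()['tool_pos']*[1,1,0]+[0,0,.2],None);ctrl.move_l(up,o,v=.15);s=state();print(s['clock'],s['tool_pos'],s['joints'].round(2))
fingers.gripper_to(.06,5)
h=ctrl.move_l(g,o,v=.08,stop_force=6);print(h,state()['tool_pos'],state()['wrist_force'].round(2))
if not h:
    fingers.gripper_to(0,5);s=state();print('close',s['opening'],s['gripper_force'],s['wrist_force'].round(2))
    if .009<s['opening']<.015:
        fingers.gripper_to(0,35);s=state();print(s['opening'],s['gripper_force'],s['wrist_force'].round(2),s['clock'])
        p=s['tool_pos'];h=ctrl.move_l(p+[0,0,.06],o,v=.04,stop_force=15);s=state();print(h,s['clock'],s['tool_pos'],s['wrist_force'].round(2),s['wrist_torque'].round(2),s['opening'])
        print(solver.solve_ik([.513,.3057,.19],o))
E
python3 - <<'E'
from cell import read_camera
import cv2,numpy as np,pickle
s=read_camera('side');c=read_camera('top')
a=cv2.resize(c['pixels'][170:270,250:350,::-1],(400,400),interpolation=2);b=cv2.resize(s['pixels'][150:300,240:390,::-1],(400,400),interpolation=2)
cv2.imwrite('pics/c4.png',np.hstack([a,b]))
E
```

```text
13.4167 [0.58527997 0.01804866 0.18980745] [-0.25  0.3   0.13  1.83 -0.04  1.02  1.37]
False [0.58630911 0.0178311  0.07546247] [0.43 0.19 0.28]
close 0.011828837343187338 4.995960295200348 [-0.69 -0.42  0.25]
0.012158845318669589 34.995025992393494 [ 0.78 -1.11  0.  ] 16.55
False 18.2 [0.58585708 0.01763555 0.13475731] [-0.15 -0.3  -2.48] [ 0.04 -0.12 -0.  ] 0.011687819037121855
[-0.67402144  0.3143619   0.03562234  1.8027249  -0.01288683  1.02472928
  0.83611658]
```

View pics/c4.png

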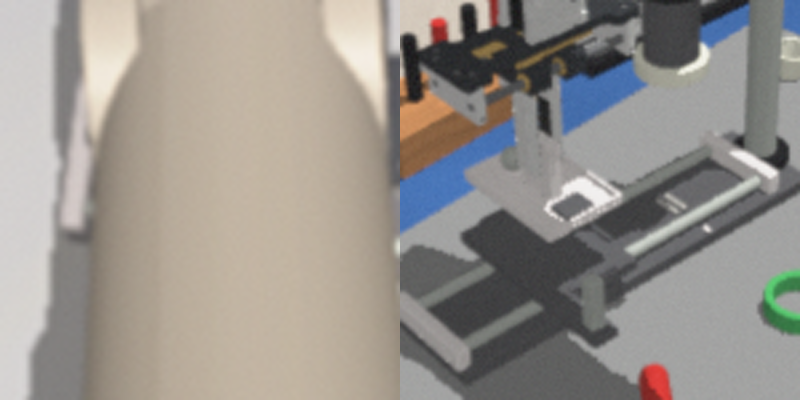

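The tray is lifted level with the ball in its pocket (512,158), and the carrier stays in its station. Carrying it to the lens.

```bash
python3 - <<'E'
from h import *
from cell import state,ctrl,read_camera
import pickle
o=ori(A);p=state()['tool_pos']
ctrl.move_l([p[0],p[1],.2],o,v=.06)
ctrl.move_l([.513,.3057,.2],o,v=.09)
ctrl.move_l([.513,.3057,.181],o,v=.04);ctrl.hold(.8)
s=state();print(s['clock'],s['tool_pos'],s['wrist_force'].round(2),s['opening'],s['gripper_force'])
c=read_camera('side');d=read_camera('top');pickle.dump(c,open('side2.pkl','wb'));pickle.dump(d,open('top2.pkl','wb'))
cv2.imwrite('pics/c5.png',np.hstack([cv2.resize(d['pixels'][160:280,150:270,::-1],(400,400),interpolation=2),cv2.resize(c['pixels'][220:370,150:300,::-1],(400,400),interpolation=2)]))
Q=cloud(c);m=(Q[...,2]>.145)&(Q[...,2]<.18)&(abs(Q[...,0]-.513)<.1)&(abs(Q[...,1]-.306)<.08);q=Q[m]
print(len(q),cv2.minAreaRect(np.float32(q[:,:2]*1000)),np.percentile(q[:,2],[2,50,98]))
f=q[(q[:,2]<.172)];print('slope',np.linalg.lstsq(np.c_[f[:,:2]-f[:,:2].mean(0),np.ones(len(f))],f[:,2],rcond=None)[0])
P=cloud(d);m=(P[...,2]>.088)&(P[...,2]<.106)&(abs(P[...,0]-.4835)<.013)&(abs(P[...,1]-.0637)<.013);print('post',m.sum(),P[m].mean(0))
E
```

```text
24.4083 [0.51299101 0.30569668 0.18099891] [-0.18 -0.3  -2.24] 0.011900130977333459 34.995301365852356
1617 ((512.1799926757812, 305.90765380859375), (80.30436706542969, 124.93456268310547), 84.33526611328125) [0.15778563 0.16169093 0.17446194]
slope [-0.01530038  0.0157221   0.16258264]
post 35 [0.48377189 0.06369208 0.09717651]
```

View pics/c5.png

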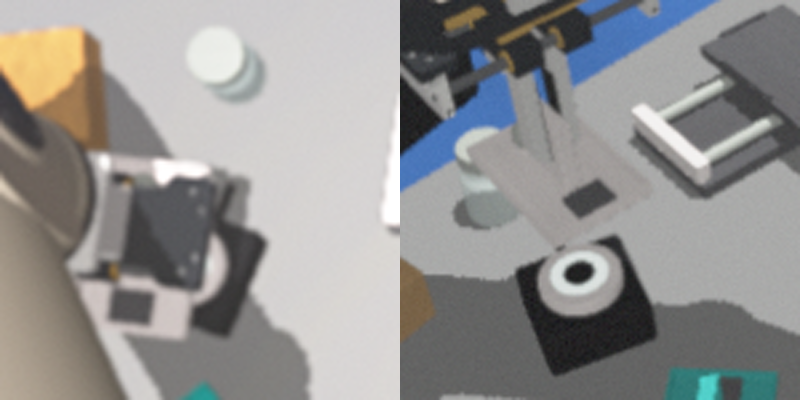

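The tray is level and centred at (0.512, 0.306), with its underside about 0.10 m above the lens. The post hasn't moved and the bystanders are in place. The fingers hide the ball here, but the weight still matches tray plus ball. Handing in.

```bash
python3 -c "
from cell import workorder;print(workorder.finish_job())"
```

```text
the job is handed in; nothing more can be done
None
```

I handed the job in with the carrier in the next station and the tray held level about 10 cm above the lens; no verdict came back, and the fingers hid the ball in the last pictures (seen in its pocket just after the lift, wrist load still about right for tray plus ball).

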